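Put the loop tool away and hold the sprung clay-bin lid below its balance point

ROBOT

A 6-joint arm with a two-finger parallel gripper is mounted at the origin on the work surface. World frame = base frame: x ahead of the robot, y to its left, z up, the work surface at z = 0. Lengths are in mm, angles in rad, forces in N, time in s.
With the tool pointing down it reaches from about 300 to 775 mm from the base axis. Payload 14.6 kg.
Tool frame: the origin (TCP) lies on the centre line of the jaws, within the pads' length; the fingertips stand ahead of it and the grasp point (between the pads) is the TCP (manip.tip_reach is the z of the fingertips in the tool frame, in mm); z points along the fingers, y is the direction in which the jaws open and shut (so a half turn about z gives the same grasp; the last joint's range is limited). The gripper opens to 94 mm and grips with 3 to 60 N. Pads are 16 mm wide; open, the fingers measure 119 mm over their backs; the gripper's body (75 mm by 177 mm) begins 78 mm behind the grasp point.
Start: joints at [-1.291, 0.3, 1.521, -0, 1.321, -0.067], TCP at [186.932, -517.248, 224.446] pointing down, gripper open.
Joint ranges: [-3.03, 3.03], [-0.79, 2.21], [0.23, 2.52], [-1.04, 4.18], [0, 3.07], [-2.55, 2.55]. Speed limits (rad/s): [2.22, 2.22, 2.57, 3.14, 3.14, 3.14].

INTERFACE

Orientations are given as [roll, pitch, yaw] about the fixed x, y, z axes, in that order (R = Rz(yaw) Ry(pitch) Rx(roll)).
In Python, from cell import manip, camera, search_frame, masks_of, tip_of gives the robot as it stands.
- The arm moves only by the tool send_rows, never from a script. Its argument "plan" is a list of rows, each an object with "travel": the shift along the tool's x, y, z in mm, a list of three; "delta_rot": the turn, a rotation vector about the tool's x, y, z in degrees, a list of three; "fingers": the gripper's target within -1 to 1 (shut at 1, half-way at 0, fully open at -1). In form: [{"travel": [dx, dy, dz], "delta_rot": [wx, wy, wz], "fingers": fingers}, ...]. A call has 1 to 20 rows; each row shifts and turns the commanded pose from where the row before left it, along the tool's axes as they then stand; what a row does not reach is not made up. A row lasts 1/8 s, in which the tool goes at most 62.5 mm and 10.7 degrees, less where a joint would pass 70% of its speed; a pose out of reach is approached as far as the arm can. A call is refused whole if a number of a shift passes 62.5 or a number of a turn 10.7, either way. A call with a gripper value outside its range is refused whole. The fingers move at their own pace and stop on an object; "grip_force" is the grip in N (left out, the last holds). Time passes only in rows, so rows that do not move let the fingers close. It gives the time, the measured TCP pose, the force and the opening at its end, in the units of the state.
- manip.read_state(): the state, without advancing time (a new reading comes with each control period).
- camera(name): name is "side" or "top"; returns a dict with "color" (420x560x3 uint8, red, green, blue), "z_map" (420x560 float32, mm along the optical axis (not along the pixel's ray), 0 where there is no reading), "fov_y" (degrees; the focal length in pixels is half the picture's height over the tangent of half this angle, whatever the lens; pixels are square), "cx", "cy" (the principal point, pixels), "world_from_camera" (4x4, takes a point from camera to world coordinates). Camera axes: x right, y up, looking along -z (the intrinsics and any distortion apply to the point x, -y, -z); pixel columns grow to the right and rows downward; lengths in mm; the calibration is good to about 2 mm. A picture is of the moment at which its call begins.
- manip.sign_off(): hands the job in, once; it reports no verdict.
Trained networks look in the newest picture that a camera, given by its name, has taken for a name from the list of things; names that differ only in an ending like _2 or _b are one class to them, and where a whole thing is asked for, a point or a joint stands for the part that bears it (a point fixed in the world has none). Each returns a list of dicts, best first, with "confidence" (0 to 1); they miss things now and then, are a little off and sometimes report something else, mostly with a low value. They report only what shows in the picture. A call takes as long as a camera call.
- search_frame(name, camera): "at" ([x, y, z] in mm, in the coordinates of the camera as it stood for that picture, good to about 4 mm: the middle of the surface that is visible of it).
- masks_of(name, camera): "region" (420x560 bool, what is visible of it).
- tip_of(name, camera): "at" ([x, y, z] in mm, in the coordinates of the camera as it stood for that picture, good to about 4 mm: a listed point, or the origin of a listed thing).
The state is a dict: "clock": time; "joints": joint angles; "qd": joint speeds; "effort": joint torques, N m; "eef_pos": TCP position; "eef_rot": TCP orientation; "wrist_force": force on the tool from outside, world axes, zero at the start; "moment": the same for the moment, N m; "finger_gap": finger opening in mm.
Only numpy, scipy, OpenCV 4.12 (cv2) and the standard library are available. Lean on these libraries where they do the work, as an engineer would, in place of code of your own. Each camera call takes 0.05 s, during which the arm holds its last target. There are 200 camera calls.

TASK

Clear the loop tool off the lid of the clay bin first: stand it in the blue tool pot, wooden handle down and loop up, and let go of it. Then raise the sprung lid past its balance point, without letting it fly fully open, ease it back down to just below that point and finish still holding it there with the gripper, steady, so that I can reach in for clay from the other side. Leave the bottle and the wooden block where they are.

Things in the scene. Friction and masses are not known exactly. Their poses are not given: they have to be found in the camera images.
- clay_bin: Green steel clay bin, fixed to the bench, 220 (x) x 280 (y) x 100 tall without its lid. Origin: centre of its underside; z up. The lid (224 x 284, 10 thick, top face 110 above the bench when shut) is hinged on the bin's -x edge, the robot's side, and opens at the +x side, away from the robot. Position and yaw vary.
- bin_lid (a joint): Lid angle, rad: 0 shut, grows as the far edge rises, stop at 1.35 (beyond 1.2 counts as flown open). 1.5 kg, mostly carried by a hinge spring. Balance point 0.58: below it the free lid falls shut, above it the spring throws it open; no hinge friction. Under 5 N at the handle moves or holds it. Just below balance means 0.05 to 0.25 under it.
- lid_handle (a point): Middle of the orange grip bar on the lid: 12 mm round bar along the bin's y axis, 112 long, on posts of 12 mm at 50 either side of the middle (88 free between). Lid shut: bar axis 150 above the bench, 40 above the lid's face, 77 from the bin's centre towards +x; 187 out from and 50 above the hinge axis, about which it turns with the lid.
- lid_hinge (a point): Point on the hinge axis, middle of the bin's -x edge, 110 mm from the bin's centre, 100 above the bench. The hinge axis is parallel to the bin's y axis.
- loop_tool: Pottery loop tool, 30 to 65 g, lying flat on the lid between hinge and handle, roughly along the bin's y axis, loop to +y. Wooden handle 125 long, 16 wide, 14 thick, then a brass ferrule and a flat steel loop 28 wide; 177 in all. Origin: middle of the wooden handle; x axis along the tool towards the loop; z across its thickness (up as it lies).
- tool_foot (a point): Butt end of the wooden handle, 62.5 from the tool's origin towards -x.
- tool_loop (a point): Far end of the steel loop, 112 from the tool's origin towards +x.
- tool_pot: Blue ceramic pot, empty, standing loose on the bench to the left or right of the bin, 0.6 kg. Origin: centre of its underside. Height 85, outer rim diameter 72, wall 4; the inside narrows slightly downwards; floor about 5 thick.
- metal_bottle: Silver metal bottle with a red cap, 62 diameter, 150 tall, on the other side of the bin from the pot. Leave alone. Origin: centre of its underside.
- wood_rib: Wooden block 100 x 50 x 22, beyond the bin. Leave alone. Origin: centre of its underside.

How it is judged:
By the outcome, as a careful person would: the job done as asked, in the order asked, and still so for the second after the job is handed in, while the arm keeps its last pose, push and grip.
It also fails if it takes over 54 s, if anything falls off the work surface, if the arm or the gripper's body presses on something with over 40 N, if the wrist force passes 120 N, or if a joint passes its speed limit or range.

## Working session

There is one attempt and no reset: what is moved stays moved. The work goes in short steps, Python scripts to look and compute and a tool call to move; the robot and the scene stay as the last step left them, time stands still between calls to the robot, and variables do not carry over. Pictures are saved under pics/ and viewed, about 8 in all and at most 12, crops included, and the job is handed in when it is done.

Besides the shell and the picture viewer there is one more tool, called after ">>>" by a JSON object that holds its "method" and its "body", one argument or row to a line. send_rows: Moves the arm, as the interface text tells. Its arguments: {"type":"object","properties":{"plan":{"type":"array"},"grip_force":{"type":"number"}},"required":["plan"]}

```bash
ls; mkdir -p pics; cat > h.py <<'E'
import numpy as np, cv2
from cell import manip, camera, search_frame, masks_of, tip_of
from scipy.spatial.transform import Rotation as R
def w(c,p): return (np.array(c["world_from_camera"])@np.r_[p,1])[:3]
def cloud(c):
    z=c["z_map"]; f=210/np.tan(np.radians(c["fov_y"])/2)
    v,u=np.mgrid[:420,:560]
    p=np.stack([(u-c["cx"])/f*z,-(v-c["cy"])/f*z,-z,np.ones_like(z)],-1)
    P=(p@np.array(c["world_from_camera"]).T)[...,:3]; P[z==0]=np.nan
    return P
def save(c,n): cv2.imwrite("pics/"+n,c["color"][...,::-1])
E
python3 - <<'E'
from h import *
ims=[]
for cam in ("top","side"):
    c=camera(cam); ims.append(c["color"]); print(cam,{k:c[k] for k in c if k not in("color","z_map")})
    for n in ["clay_bin","lid_handle","lid_hinge","loop_tool","tool_foot","tool_loop","tool_pot","metal_bottle","wood_rib"]:
        try: print(n,[(w(c,d["at"]).round(0).tolist(),round(d["confidence"],2)) for d in tip_of(n,cam)[:2]])
        except Exception as e: print(n,e)
    save(c,cam+"0.png")
print(manip.read_state(), manip.tip_reach)
E
```

```text
pics
top {'fov_y': 49.07003641236067, 'cx': 276.6196515282497, 'cy': 207.38159873835195, 'world_from_camera': array([[ 8.76868221e-03,  9.75584136e-01, -2.19450916e-01,
         3.09956416e+02],
       [-9.99957871e-01,  7.95918677e-03, -4.57257809e-03,
        -1.61674366e+01],
       [-2.71428382e-03,  2.19481766e-01,  9.75612826e-01,
         1.28865937e+03],
       [ 0.00000000e+00,  0.00000000e+00,  0.00000000e+00,
         1.00000000e+00]])}
clay_bin [([536.0, 21.0, -2.0], 0.79)]
lid_handle [([612.0, 0.0, 149.0], 0.7)]
lid_hinge [([431.0, 55.0, 101.0], 0.78), ([474.0, -33.0, 116.0], 0.47)]
loop_tool [([486.0, 29.0, 113.0], 0.97), ([611.0, -1.0, 153.0], 0.71)]
tool_foot [([474.0, -35.0, 118.0], 0.69)]
tool_loop [([499.0, 137.0, 114.0], 0.77)]
tool_pot [([486.0, -333.0, 7.0], 0.76), ([750.0, 212.0, -1.0], 0.68)]
metal_bottle [([449.0, 358.0, 2.0], 0.86)]
wood_rib [([748.0, 212.0, 2.0], 0.58)]
side {'fov_y': 57.267287636358596, 'cx': 283.215464051445, 'cy': 205.84113210004125, 'world_from_camera': array([[ 9.97036715e-01,  4.72758987e-02, -6.06859014e-02,
         5.24424699e+02],
[... 620 characters left out ...]
rib [([750.0, 219.0, -2.0], 0.94)]
{'clock': 1.0, 'joints': array([-1.29059539e+00,  2.99881988e-01,  1.52098671e+00,  2.22671789e-05,
        1.32068261e+00, -6.66234126e-02]), 'qd': array([-0.00033955, -0.00059865, -0.0006832 , -0.00097788,  0.00033485,
        0.00022266]), 'effort': array([ 1.81667885e-03, -5.31668758e+01, -3.52912581e+01,  7.09994556e-02,
        2.13969784e-02,  1.59098164e-05]), 'eef_pos': array([ 186.9424745 , -517.25515554,  224.46109312]), 'eef_rot': array([ 3.14154996e+00, -1.87740751e-05,  3.46818838e-01]), 'wrist_force': array([-0.96014366,  0.50350744, -1.24773521]), 'moment': array([-0.01497896,  0.07023853, -0.0314484 ]), 'finger_gap': 94.04856351553063} 19.0
```

View pics/top0.png

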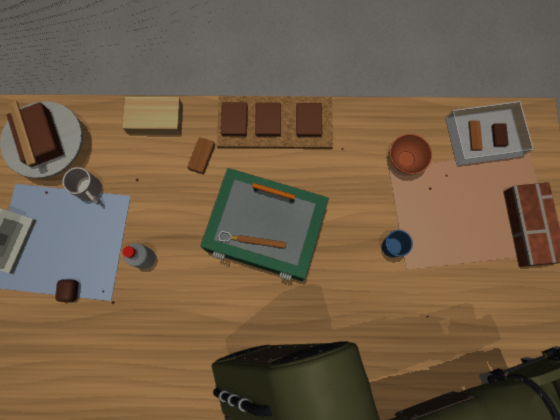

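```bash
python3 - <<'E'
from h import *
c=camera("top");P=cloud(c)
def fit(n):
    m=masks_of(n,"top")
    return m[0]["region"],m[0]["confidence"]
m,cf=fit("loop_tool"); q=P[m]; q=q[(q[:,2]>105)&(q[:,2]<140)]
r=cv2.minAreaRect(q[:,:2].astype(np.float32)); print("tool",cf,r,np.median(q[:,2]))
col=c["color"].astype(int)
org=(col[...,0]>180)&(col[...,2]<100)&(P[...,2]>135)&(P[...,2]<165)
print("bar",org.sum(), cv2.minAreaRect(P[org][:,:2].astype(np.float32)))
m=(abs(P[...,2]-110)<5)&(P[...,0]>380)&(P[...,0]<700)&(abs(P[...,1])<230)
print("lid",m.sum(),cv2.minAreaRect(P[m][:,:2].astype(np.float32)))
m=(abs(P[...,2]-85)<6)&(P[...,1]<-270)&(P[...,1]>-400)&(P[...,0]>420)
print("rim",m.sum(),cv2.minEnclosingCircle(P[m][:,:2].astype(np.float32)))
E
```

```text
tool 0.81 ((486.58197021484375, 52.17532730102539), (172.05226135253906, 16.852066040039062), 82.48551940917969) 123.09561028675535
bar 0 ((0.0, 0.0), (0.0, 0.0), 0.0)
lid 8280 ((531.0128173828125, 22.200759887695312), (284.34014892578125, 238.46205139160156), 73.33526611328125)
rim 145 ((488.20166015625, -332.5896911621094), 36.45104217529297)
```

>>> {"method": "send_rows", "body": {
  "plan": [
    {"travel": [18,-17,0],"delta_rot": [0,0,0],"fingers": -1},
    {"travel": [37,-34.2,0],"delta_rot": [0,0,0],"fingers": -1},
    {"travel": [37,-34.2,0],"delta_rot": [0,0,0],"fingers": -1},
    {"travel": [37,-34.2,0],"delta_rot": [0,0,0],"fingers": -1},
    {"travel": [37,-34.2,0],"delta_rot": [0,0,0],"fingers": -1},
    {"travel": [37,-34.2,0],"delta_rot": [0,0,0],"fingers": -1},
    {"travel": [37,-34.2,0],"delta_rot": [0,0,0],"fingers": -1},
    {"travel": [37,-34.2,0],"delta_rot": [0,0,0],"fingers": -1},
    {"travel": [37,-34.2,0],"delta_rot": [0,0,0],"fingers": -1},
    {"travel": [37,-34.2,0],"delta_rot": [0,0,0],"fingers": -1},
    {"travel": [37,-34.2,0],"delta_rot": [0,0,0],"fingers": -1},
    {"travel": [37,-34.2,0],"delta_rot": [0,0,0],"fingers": -1},
    {"travel": [37,-34.2,0],"delta_rot": [0,0,0],"fingers": -1},
    {"travel": [19,-17.5,0],"delta_rot": [0,0,-10.4],"fingers": -1},
    {"travel": [0,0,0],"delta_rot": [0,0,-10.4],"fingers": -1},
    {"travel": [0,0,0],"delta_rot": [0,0,-10.4],"fingers": -1},
    {"travel": [0,0,0],"delta_rot": [0,0,-10.4],"fingers": -1},
    {"travel": [0,0,0],"delta_rot": [0,0,-10.4],"fingers": -1},
    {"travel": [0,0,0],"delta_rot": [0,0,-10.4],"fingers": -1},
    {"travel": [0,0,0],"delta_rot": [0,0,0],"fingers": -1}
  ],
  "grip_force": 30
}}

```text
clock: 3.6
eef_pos: [488.1, 64.6, 224.5]
eef_rot: [3.141, -0.0, 1.435]
wrist_force: [0.4, -0.8, -0.8]
finger_gap: 93.8
```

>>> {"method": "send_rows", "body": {
  "plan": [
    {"travel": [0,0,20],"delta_rot": [0,0,0],"fingers": -0.3},
    {"travel": [0,0,25],"delta_rot": [0,0,0],"fingers": -0.3},
    {"travel": [0,0,25],"delta_rot": [0,0,0],"fingers": -0.3},
    {"travel": [0,0,15],"delta_rot": [0,0,0],"fingers": -0.3},
    {"travel": [0,0,5],"delta_rot": [0,0,0],"fingers": -0.3},
    {"travel": [0,0,3],"delta_rot": [0,0,0],"fingers": -0.3},
    {"travel": [0,0,0],"delta_rot": [0,0,0],"fingers": 0.3},
    {"travel": [0,0,0],"delta_rot": [0,0,0],"fingers": 0.8},
    {"travel": [0,0,0],"delta_rot": [0,0,0],"fingers": 1},
    {"travel": [0,0,0],"delta_rot": [0,0,0],"fingers": 1},
    {"travel": [0,0,0],"delta_rot": [0,0,0],"fingers": 1},
    {"travel": [0,0,0],"delta_rot": [0,0,0],"fingers": 1}
  ],
  "grip_force": 30
}}

```text
clock: 5.1
eef_pos: [488.1, 64.6, 131.5]
eef_rot: [3.141, -0.0, 1.436]
wrist_force: [-0.3, -0.6, 0.9]
finger_gap: 15.7
```

>>> {"method": "send_rows", "body": {
  "plan": [
    {"travel": [0,0,-15],"delta_rot": [0,0,0],"fingers": 1},
    {"travel": [0,0,-35],"delta_rot": [0,0,0],"fingers": 1},
    {"travel": [0,0,-45],"delta_rot": [0,0,0],"fingers": 1},
    {"travel": [0,0,-45],"delta_rot": [0,0,0],"fingers": 1},
    {"travel": [0,0,-30],"delta_rot": [0,0,0],"fingers": 1},
    {"travel": [-16,2,0],"delta_rot": [0,0,0],"fingers": 1},
    {"travel": [-33,4.5,0],"delta_rot": [0,0,0],"fingers": 1},
    {"travel": [-33,4.5,0],"delta_rot": [0,0,0],"fingers": 1},
    {"travel": [-33,4.5,0],"delta_rot": [0,0,0],"fingers": 1},
    {"travel": [-33,4.5,0],"delta_rot": [0,0,0],"fingers": 1},
    {"travel": [-33,4.5,0],"delta_rot": [0,0,0],"fingers": 1},
    {"travel": [-33,4.5,0],"delta_rot": [0,0,0],"fingers": 1},
    {"travel": [-33,4.5,0],"delta_rot": [0,0,0],"fingers": 1},
    {"travel": [-33,4.5,0],"delta_rot": [0,0,0],"fingers": 1},
    {"travel": [-33,4.5,0],"delta_rot": [0,0,0],"fingers": 1},
    {"travel": [-33,4.5,0],"delta_rot": [0,0,0],"fingers": 1},
    {"travel": [-33,4.5,0],"delta_rot": [0,0,0],"fingers": 1},
    {"travel": [-16,2,0],"delta_rot": [0,0,0],"fingers": 1},
    {"travel": [0,0,0],"delta_rot": [0,0,0],"fingers": 1}
  ]
}}

```text
clock: 7.48
eef_pos: [487.5, -334.4, 300.7]
eef_rot: [-3.141, -0.001, 1.435]
wrist_force: [0.4, 0.4, -0.8]
finger_gap: 15.8
```

>>> {"method": "send_rows", "body": {
  "plan": [
    {"travel": [0,0,0],"delta_rot": [0,5,0],"fingers": 1},
    {"travel": [0,0,0],"delta_rot": [0,10,0],"fingers": 1},
    {"travel": [0,0,0],"delta_rot": [0,10,0],"fingers": 1},
    {"travel": [0,0,0],"delta_rot": [0,10,0],"fingers": 1},
    {"travel": [0,0,0],"delta_rot": [0,10,0],"fingers": 1},
    {"travel": [0,0,0],"delta_rot": [0,10,0],"fingers": 1},
    {"travel": [0,0,0],"delta_rot": [0,10,0],"fingers": 1},
    {"travel": [0,0,0],"delta_rot": [0,10,0],"fingers": 1},
    {"travel": [0,0,0],"delta_rot": [0,5,0],"fingers": 1},
    {"travel": [0,0,0],"delta_rot": [0,0,0],"fingers": 1}
  ]
}}

```text
clock: 8.72
eef_pos: [488.2, -333.2, 300.3]
eef_rot: [-3.127, -1.398, 1.422]
wrist_force: [-0.0, -0.2, -0.1]
finger_gap: 15.6
```

```bash
python3 - <<'E'
from h import *
s=manip.read_state(); print(s["joints"].round(2),s["eef_pos"].round(1),s["wrist_force"].round(1),s["finger_gap"])
Rm=R.from_euler('xyz',s["eef_rot"]).as_matrix();print(Rm.round(3))
for cam in ("side","top"):
    c=camera(cam); save(c,cam+"1.png")
    for n in ["loop_tool","tool_foot","tool_loop","tool_pot"]:
        l=tip_of(n,cam)[:2]
        print(n,[(w(c,d["at"]).round(0).tolist(),round(d["confidence"],2),(Rm.T@(w(c,d["at"])-s["eef_pos"])).round(0).tolist()) for d in l])
E
```

```text
[-0.95  0.84  1.01  1.08  2.27 -0.53] [ 488.2 -333.2  300.3] [-0.  -0.2 -0.1] 15.636812176998378
[[ 0.025  0.991  0.131]
 [ 0.17  -0.134  0.976]
 [ 0.985 -0.002 -0.172]]
loop_tool [([492.0, -324.0, 265.0], 0.65, [-33.0, 2.0, 16.0])]
tool_foot []
tool_loop [([497.0, -307.0, 372.0], 0.9, [75.0, 5.0, 14.0]), ([490.0, -325.0, 264.0], 0.35, [-34.0, 1.0, 15.0])]
tool_pot []
loop_tool [([490.0, -328.0, 265.0], 0.58, [-34.0, 1.0, 12.0])]
tool_foot [([489.0, -341.0, 201.0], 0.6, [-99.0, 2.0, 9.0])]
tool_loop []
tool_pot [([485.0, -332.0, 5.0], 0.8, [-291.0, -2.0, 51.0])]
```

View pics/side1.png

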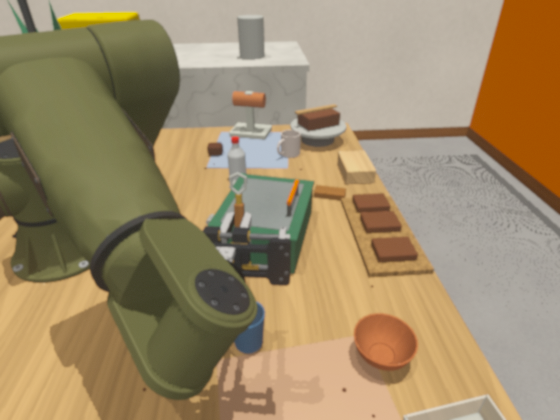

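```bash
python3 - <<'E'
from h import *
c=camera("side");P=cloud(c);col=c["color"].astype(int)
m=(P[...,2]>60)&(P[...,1]<-380)&(P[...,0]<700)
q=P[m]; i=np.argsort(q[:,2])[:8]; print(q[i].round(0)); 
g=m.copy(); v,u=np.where(m&(P[...,2]<230)); print(len(v), u.min(),u.max(),v.min(),v.max())
E
```

```text
[[ 456. -606.  289.]
 [ 452. -610.  289.]
 [ 450. -612.  290.]
 [ 448. -613.  290.]
 [ 453. -609.  290.]
 [ 459. -604.  290.]
 [ 537. -464.  290.]
 [ 550. -465.  290.]]Traceback (most recent call last):
  File "<stdin>", line 5, in <module>
    return umr_minimum(a, axis, None, out, keepdims, initial, where)
ValueError: zero-size array to reduction operation minimum which has no identity
```

>>> {"method": "send_rows", "body": {
  "plan": [
    {"travel": [-8,0,1],"delta_rot": [0,0,0],"fingers": 1},
    {"travel": [-20,0,3.3],"delta_rot": [0,0,0],"fingers": 1},
    {"travel": [-20,0,3.3],"delta_rot": [0,0,0],"fingers": 1},
    {"travel": [-20,0,3.3],"delta_rot": [0,0,0],"fingers": 1},
    {"travel": [-20,0,3.3],"delta_rot": [0,0,0],"fingers": 1},
    {"travel": [-20,0,3.3],"delta_rot": [0,0,0],"fingers": 1},
    {"travel": [-15,0,2.4],"delta_rot": [0,0,0],"fingers": 1},
    {"travel": [-15,0,2.4],"delta_rot": [0,0,0],"fingers": 1},
    {"travel": [-12,0,1.9],"delta_rot": [0,0,0],"fingers": 1},
    {"travel": [0,0,0],"delta_rot": [0,0,0],"fingers": 1}
  ]
}}

```text
clock: 10.52
eef_pos: [487.6, -336.0, 148.7]
eef_rot: [-3.136, -1.397, 1.43]
wrist_force: [0.9, -0.0, -0.0]
finger_gap: 15.5
```

```bash
python3 - <<'E'
from h import *
s=manip.read_state(); print(s["joints"].round(2),s["eef_pos"].round(1),s["wrist_force"].round(1))
c=camera("top"); save(c,"top2.png")
cv2.imwrite("pics/top2c.png",cv2.resize(c["color"][180:320,320:480,::-1],None,fx=4,fy=4,interpolation=cv2.INTER_CUBIC))
c=camera("side");P=cloud(c)
m=(P[...,2]>20)&(P[...,1]<-420)&(P[...,0]<600)&(P[...,0]>300); print(np.nanmin(P[m][:,2]))
E
```

```text
[-0.96  1.03  1.04  0.93  2.16 -0.77] [ 487.6 -336.   148.7] [ 0.9 -0.  -0. ]
138.34372679781052
```

View pics/top2c.png

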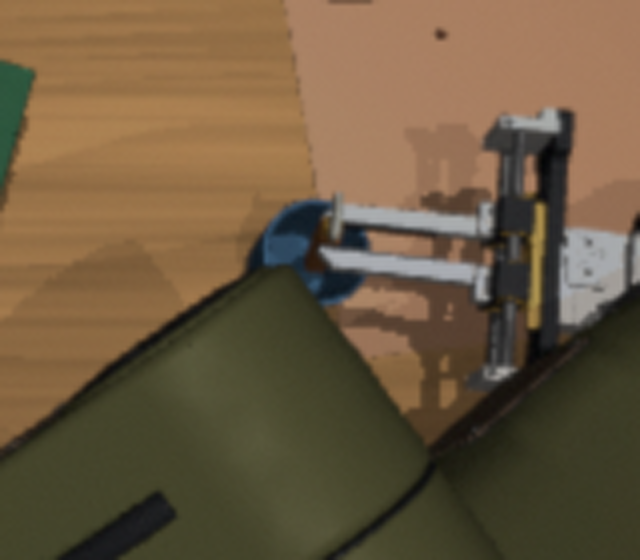

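The crop shows the handle inside the blue pot at about (318,255), free of the walls, with no contact force. I'll go on down the last part and release.

>>> {"method": "send_rows", "body": {
  "plan": [
    {"travel": [-8,0,1.3],"delta_rot": [0,0,0],"fingers": 1},
    {"travel": [-10,0,1.6],"delta_rot": [0,0,0],"fingers": 1},
    {"travel": [-10,0,1.6],"delta_rot": [0,0,0],"fingers": 1},
    {"travel": [-5,0,0.8],"delta_rot": [0,0,0],"fingers": 1},
    {"travel": [-3,0,0.5],"delta_rot": [0,0,0],"fingers": 1},
    {"travel": [0,0,0],"delta_rot": [0,0,0],"fingers": 1}
  ]
}}

```text
clock: 11.38
eef_pos: [487.6, -336.7, 113.0]
eef_rot: [-3.141, -1.396, 1.436]
wrist_force: [0.1, 0.0, 0.1]
finger_gap: 15.5
```

>>> {"method": "send_rows", "body": {
  "plan": [
    {"travel": [-2,0,0.3],"delta_rot": [0,0,0],"fingers": 1},
    {"travel": [0,0,0],"delta_rot": [0,0,0],"fingers": 0.5},
    {"travel": [0,0,0],"delta_rot": [0,0,0],"fingers": 0.3},
    {"travel": [0,0,0],"delta_rot": [0,0,0],"fingers": 0.1},
    {"travel": [0,0,0],"delta_rot": [0,0,0],"fingers": 0},
    {"travel": [0,0,0],"delta_rot": [0,0,0],"fingers": 0},
    {"travel": [0,0,-8],"delta_rot": [0,0,0],"fingers": 0},
    {"travel": [0,0,-15],"delta_rot": [0,0,0],"fingers": 0},
    {"travel": [0,0,-20],"delta_rot": [0,0,0],"fingers": 0},
    {"travel": [0,0,-25],"delta_rot": [0,0,0],"fingers": 0},
    {"travel": [0,0,-25],"delta_rot": [0,0,0],"fingers": 0},
    {"travel": [0,0,-12],"delta_rot": [0,0,0],"fingers": 0},
    {"travel": [0,0,0],"delta_rot": [0,0,0],"fingers": 0}
  ]
}}

```text
clock: 13.0
eef_pos: [473.2, -440.0, 129.0]
eef_rot: [3.14, -1.396, 1.436]
wrist_force: [-0.4, -0.5, -0.8]
finger_gap: 46.9
```

```bash
python3 - <<'E'
from h import *
s=manip.read_state(); print(s["joints"].round(2),s["eef_pos"].round(1),s["wrist_force"].round(1))
c=camera("side"); a=c["color"]; t=camera("top")["color"]
cv2.imwrite("pics/rel.png",np.hstack([cv2.resize(x[...,::-1],(400,300)) for x in (a,t)]))
for n in ["tool_loop","tool_foot","tool_pot"]:print(n,[(w(c,d["at"]).round(),d["confidence"]) for d in tip_of(n,"side")[:1]])
E
```

```text
[-1.05  1.25  0.65  0.97  2.32 -0.65] [ 473.2 -440.   129. ] [-0.4 -0.5 -0.8]
tool_loop [(array([ 501., -273.,  170.]), 0.93)]
tool_foot []
tool_pot [(array([ 486., -329.,   -2.]), 0.84)]
```

View pics/rel.png

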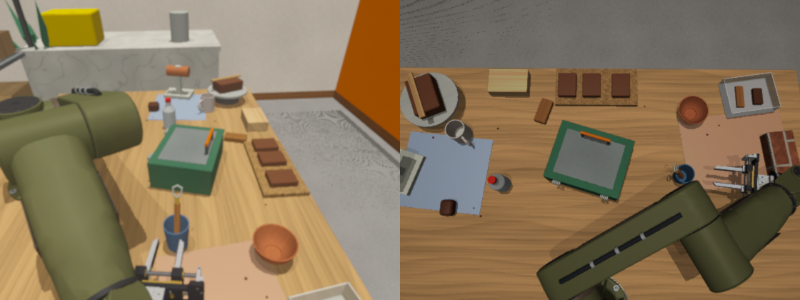

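>>> {"method": "send_rows", "body": {
  "plan": [
    {"travel": [12,0,-2],"delta_rot": [0,0,0],"fingers": 0},
    {"travel": [25,0,-4.4],"delta_rot": [0,0,0],"fingers": 0},
    {"travel": [32,0,-5.6],"delta_rot": [0,0,0],"fingers": 0},
    {"travel": [32,0,-5.6],"delta_rot": [0,0,0],"fingers": 0},
    {"travel": [32,0,-5.6],"delta_rot": [0,0,0],"fingers": 0},
    {"travel": [32,0,-5.6],"delta_rot": [0,0,0],"fingers": 0},
    {"travel": [20,0,-3.5],"delta_rot": [0,0,0],"fingers": 0},
    {"travel": [10,0,-1.7],"delta_rot": [0,-5,0],"fingers": 0},
    {"travel": [0,0,0],"delta_rot": [0,-10,0],"fingers": 0},
    {"travel": [0,0,0],"delta_rot": [0,-10,0],"fingers": 0},
    {"travel": [0,0,0],"delta_rot": [0,-10,0],"fingers": 0},
    {"travel": [0,0,0],"delta_rot": [0,-10,0],"fingers": 0},
    {"travel": [0,0,0],"delta_rot": [0,-10,0],"fingers": 0},
    {"travel": [0,0,0],"delta_rot": [0,-10,0],"fingers": 0},
    {"travel": [0,0,0],"delta_rot": [0,-10,0],"fingers": 0},
    {"travel": [0,0,0],"delta_rot": [0,-5,0],"fingers": 0},
    {"travel": [0,0,0],"delta_rot": [0,0,0],"fingers": 0}
  ]
}}

```text
clock: 15.38
eef_pos: [474.0, -437.4, 329.9]
eef_rot: [3.138, 0.001, 1.437]
wrist_force: [0.4, -0.7, 0.0]
finger_gap: 47.0
```

```bash
python3 - <<'E'
from h import *
s=manip.read_state(); print(s["joints"].round(2),s["eef_pos"].round(1),s["eef_rot"].round(3))
for cam in("top","side"):
    c=camera(cam);P=cloud(c)
    for n in ["lid_handle","lid_hinge","clay_bin","tool_loop"]:print(cam,n,[(w(c,d["at"]).round(),round(d["confidence"],2)) for d in tip_of(n,cam)[:1]])
    col=c["color"].astype(int); m=(col[...,0]>col[...,2]*2.5)&(col[...,0]>col[...,1]*1.5)&(abs(P[...,2]-150)<14)&(abs(P[...,0]-610)<50)&(abs(P[...,1])<90)
    q=P[m]; print(m.sum()); 
    if m.sum()>5: print(cv2.minAreaRect(q[:,:2].astype(np.float32)),np.median(q[:,2]))
Rm=R.from_euler('xyz',s["eef_rot"]).as_matrix()
print(Rm.T@(np.array([609,1,250])-s["eef_pos"]))
E
```

```text
[-0.8   0.48  1.04  0.    1.62 -0.67] [ 474.  -437.4  329.9] [3.138e+00 1.000e-03 1.437e+00]
top lid_handle [(array([612.,   0., 148.]), 0.61)]
top lid_hinge [(array([435.,  53., 105.]), 0.59)]
top clay_bin [(array([533.,  18.,  -0.]), 0.81)]
top tool_loop [(array([ 496., -277.,  164.]), 0.47)]
200
((609.1378784179688, -1.1876487731933594), (110.82533264160156, 12.24355697631836), 73.24592590332031) 154.7175324213307
side lid_handle [(array([608.,  -0., 154.]), 0.68)]
side lid_hinge [(array([424.,  56.,  95.]), 0.79)]
side clay_bin [(array([533.,  24.,  -1.]), 0.89)]
side tool_loop [(array([ 499., -275.,  168.]), 0.87)]
104
((609.855712890625, -1.1896095275878906), (109.3179702758789, 11.349268913269043), 73.36771392822266) 156.26444587272994
[452.55406124  74.80609298  79.73940295]
```

>>> {"method": "send_rows", "body": {
  "plan": [
    {"travel": [15,2.5,0],"delta_rot": [0,0,0],"fingers": 0},
    {"travel": [32,5.4,0],"delta_rot": [0,0,0],"fingers": 0},
    {"travel": [32,5.4,0],"delta_rot": [0,0,0],"fingers": 0},
    {"travel": [32,5.4,0],"delta_rot": [0,0,0],"fingers": 0},
    {"travel": [32,5.4,0],"delta_rot": [0,0,0],"fingers": 0},
    {"travel": [32,5.4,0],"delta_rot": [0,0,0],"fingers": 0},
    {"travel": [32,5.4,0],"delta_rot": [0,0,0],"fingers": 0},
    {"travel": [32,5.4,0],"delta_rot": [0,0,0],"fingers": 0},
    {"travel": [32,5.4,15],"delta_rot": [0,0,0],"fingers": 0},
    {"travel": [32,5.4,15],"delta_rot": [0,0,0],"fingers": 0},
    {"travel": [32,5.4,15],"delta_rot": [0,0,0],"fingers": 0},
    {"travel": [32,5.4,15],"delta_rot": [0,0,0],"fingers": 0},
    {"travel": [32,5.4,15],"delta_rot": [0,0,0],"fingers": 0},
    {"travel": [32,5.4,15],"delta_rot": [0,0,0],"fingers": 0},
    {"travel": [19.6,3.4,10],"delta_rot": [0,0,0],"fingers": 0},
    {"travel": [0,0,0],"delta_rot": [0,0,9],"fingers": 0},
    {"travel": [0,0,0],"delta_rot": [0,0,0],"fingers": 0},
    {"travel": [0,0,0],"delta_rot": [0,0,0],"fingers": 0}
  ]
}}

```text
clock: 18.12
eef_pos: [609.7, -2.7, 227.5]
eef_rot: [3.141, -0.0, 1.282]
wrist_force: [0.4, -0.2, -0.1]
finger_gap: 46.9
```

>>> {"method": "send_rows", "body": {
  "plan": [
    {"travel": [0,0,15],"delta_rot": [0,0,0],"fingers": 0},
    {"travel": [0,0,22],"delta_rot": [0,0,0],"fingers": 0},
    {"travel": [0,0,22],"delta_rot": [0,0,0],"fingers": 0},
    {"travel": [0,0,12],"delta_rot": [0,0,0],"fingers": 0},
    {"travel": [0,0,6],"delta_rot": [0,0,0],"fingers": 0},
    {"travel": [0,0,0],"delta_rot": [0,0,0],"fingers": 0.3},
    {"travel": [0,0,0],"delta_rot": [0,0,0],"fingers": 0.6},
    {"travel": [0,0,0],"delta_rot": [0,0,0],"fingers": 0.8},
    {"travel": [0,0,0],"delta_rot": [0,0,0],"fingers": 1},
    {"travel": [0,0,0],"delta_rot": [0,0,0],"fingers": 1},
    {"travel": [0,0,0],"delta_rot": [0,0,0],"fingers": 1}
  ],
  "grip_force": 25
}}

```text
clock: 19.5
eef_pos: [609.3, -2.4, 150.4]
eef_rot: [-3.14, 0.0, 1.279]
wrist_force: [-5.8, 1.7, 3.2]
finger_gap: 11.3
```

>>> {"method": "send_rows", "body": {
  "plan": [
    {"travel": [0,-0.9,-3.3],"delta_rot": [-1,0,0],"fingers": 1},
    {"travel": [0,-1.9,-6.5],"delta_rot": [-2,0,0],"fingers": 1},
    {"travel": [0,-1.9,-6.5],"delta_rot": [-2,0,0],"fingers": 1},
    {"travel": [0,-1.9,-6.5],"delta_rot": [-2,0,0],"fingers": 1},
    {"travel": [0,-1.9,-6.5],"delta_rot": [-2,0,0],"fingers": 1},
    {"travel": [0,-0.9,-3.3],"delta_rot": [-1,0,0],"fingers": 1},
    {"travel": [0,0,0],"delta_rot": [0,0,0],"fingers": 1}
  ]
}}

```text
clock: 20.38
eef_pos: [598.1, 0.9, 182.5]
eef_rot: [2.966, 0.0, 1.279]
wrist_force: [-3.8, 1.5, -3.9]
finger_gap: 11.2
```

```bash
cat > lid.py <<'E'
from h import *
s=manip.read_state(); print(s["clock"],s["joints"].round(2),s["eef_pos"].round(1),s["eef_rot"].round(3),s["wrist_force"].round(1),s["moment"].round(2),s["finger_gap"])
u=np.array([np.cos(np.radians(-16.7)),np.sin(np.radians(-16.7))]); bar=np.array([609.5,-1.2]); hin=bar-187*u
d=(s["eef_pos"][:2]-hin)@u; print("tcp lid angle",np.arctan2(s["eef_pos"][2]-100,d)-np.arctan2(50,187),"r",np.hypot(d,s["eef_pos"][2]-100))
for cam in("top","side"):
    c=camera(cam);P=cloud(c)
    q=P.reshape(-1,3); h=np.c_[(q[:,:2]-hin)@u,(q[:,:2]-hin)@np.array([-u[1],u[0]]),q[:,2]-100]
    try:
        m=masks_of("bin_lid",cam)[0]["region"].ravel(); g=h[m]
        g=g[(g[:,0]>15)&(g[:,0]<200)&(abs(g[:,1])<125)]
        # robust line fit in (x,z)
        k=cv2.fitLine(g[:,[0,2]].astype(np.float32),cv2.DIST_HUBER,0,.01,.01).ravel(); print(cam,len(g),"lid angle",np.arctan(k[1]/k[0]))
    except Exception as e: print(cam,e)
    for n in["lid_handle"]:
        for t in tip_of(n,cam)[:1]:
            p=w(c,t["at"]);dd=(p[:2]-hin)@u;print(p.round(),"angle",np.arctan2(p[2]-100,dd)-np.arctan2(50,187))
    save(c,cam+"_lid.png")
E
python3 lid.py
```

```text
20.375 [-0.04  0.35  1.56 -0.05  1.06  0.27] [598.1   0.9 182.5] [2.966 0.    1.279] [-3.8  1.5 -3.9] [0.31 0.94 0.04] 11.199119576390908
tcp lid angle 0.17799043424861877 r 193.8853647693978
top 2350 lid angle 0.17639042
side list index out of range
[598.   6. 181.] angle 0.17647856345746116
```

>>> {"method": "send_rows", "body": {
  "plan": [
    {"travel": [0,-0.9,-3.3],"delta_rot": [-1,0,0],"fingers": 1},
    {"travel": [0,-1.9,-6.5],"delta_rot": [-2,0,0],"fingers": 1},
    {"travel": [0,-1.9,-6.5],"delta_rot": [-2,0,0],"fingers": 1},
    {"travel": [0,-1.9,-6.5],"delta_rot": [-2,0,0],"fingers": 1},
    {"travel": [0,-1.9,-6.5],"delta_rot": [-2,0,0],"fingers": 1},
    {"travel": [0,-1.9,-6.5],"delta_rot": [-2,0,0],"fingers": 1},
    {"travel": [0,-1.9,-6.5],"delta_rot": [-2,0,0],"fingers": 1},
    {"travel": [0,-1.9,-6.5],"delta_rot": [-2,0,0],"fingers": 1},
    {"travel": [0,-1.9,-6.5],"delta_rot": [-2,0,0],"fingers": 1},
    {"travel": [0,-1.9,-6.5],"delta_rot": [-2,0,0],"fingers": 1},
    {"travel": [0,-1.9,-6.5],"delta_rot": [-2,0,0],"fingers": 1},
    {"travel": [0,-1.9,-6.5],"delta_rot": [-2,0,0],"fingers": 1},
    {"travel": [0,-1.9,-6.5],"delta_rot": [-2,0,0],"fingers": 1},
    {"travel": [0,-1.9,-6.5],"delta_rot": [-2,0,0],"fingers": 1},
    {"travel": [0,-1.9,-6.5],"delta_rot": [-2,0,0],"fingers": 1},
    {"travel": [0,-0.9,-3.3],"delta_rot": [-1,0,0],"fingers": 1},
    {"travel": [0,0,0],"delta_rot": [0,0,0],"fingers": 1},
    {"travel": [0,0,0],"delta_rot": [0,0,0],"fingers": 1}
  ]
}}

```text
clock: 22.92
eef_pos: [536.2, 19.5, 259.0]
eef_rot: [2.442, -0.0, 1.279]
wrist_force: [-4.2, -2.7, -3.7]
finger_gap: 10.7
```

```bash
python3 lid.py
```

```text
22.925 [ 0.08 -0.05  1.97 -0.43  0.59  0.65] [536.2  19.5 259. ] [ 2.442 -0.     1.279] [-4.2 -2.7 -3.7] [-0.16  1.3  -0.38] 10.71085748448559
tcp lid angle 0.7009451987886434 r 193.84905744903347
top 5105 lid angle 0.6963713
[540.  20. 259.] angle 0.6853906611261931
side 1814 lid angle 0.69338435
[538.  24. 261.] angle 0.7055034622990624
```

>>> {"method": "send_rows", "body": {
  "plan": [
    {"travel": [0,0.85,3.27],"delta_rot": [1,0,0],"fingers": 1},
    {"travel": [0,0.85,3.27],"delta_rot": [1,0,0],"fingers": 1},
    {"travel": [0,0.85,3.27],"delta_rot": [1,0,0],"fingers": 1},
    {"travel": [0,0.85,3.27],"delta_rot": [1,0,0],"fingers": 1},
    {"travel": [0,0.85,3.27],"delta_rot": [1,0,0],"fingers": 1},
    {"travel": [0,0.85,3.27],"delta_rot": [1,0,0],"fingers": 1},
    {"travel": [0,0.85,3.27],"delta_rot": [1,0,0],"fingers": 1},
    {"travel": [0,0.85,3.27],"delta_rot": [1,0,0],"fingers": 1},
    {"travel": [0,0.85,3.27],"delta_rot": [1,0,0],"fingers": 1},
    {"travel": [0,0.85,3.27],"delta_rot": [1,0,0],"fingers": 1},
    {"travel": [0,0.85,3.27],"delta_rot": [1,0,0],"fingers": 1},
    {"travel": [0,0.85,3.27],"delta_rot": [1,0,0],"fingers": 1},
    {"travel": [0,0.85,3.27],"delta_rot": [1,0,0],"fingers": 1},
    {"travel": [0,0.85,3.27],"delta_rot": [1,0,0],"fingers": 1},
    {"travel": [0,0.85,3.27],"delta_rot": [1,0,0],"fingers": 1},
    {"travel": [0,0,0],"delta_rot": [0,0,0],"fingers": 1},
    {"travel": [0,0,0],"delta_rot": [0,0,0],"fingers": 1},
    {"travel": [0,0,0],"delta_rot": [0,0,0],"fingers": 1},
    {"travel": [0,0,0],"delta_rot": [0,0,0],"fingers": 1}
  ]
}}

```text
clock: 25.6
eef_pos: [572.1, 8.8, 224.8]
eef_rot: [2.705, -0.0, 1.279]
wrist_force: [-2.3, -4.3, -1.5]
finger_gap: 10.9
```

```bash
python3 lid.py; python3 - <<'E'
from h import *
c=camera("side")
for n in["tool_loop","tool_pot","metal_bottle","wood_rib"]:print(n,[w(c,d["at"]).round() for d in tip_of(n,"side")[:1]])
E
```

```text
25.6 [ 0.01  0.15  1.76 -0.17  0.82  0.39] [572.1   8.8 224.8] [ 2.705 -0.     1.279] [-2.3 -4.3 -1.5] [-0.61  0.63 -0.34] 10.929188185659893
tcp lid angle 0.4382550857393822 r 193.79577465165173
top 3777 lid angle 0.4345426
[574.  11. 226.] angle 0.43834679400225296
side 2735 lid angle 0.43222773
[571.  14. 227.] angle 0.45637599523496564
tool_loop [array([ 499., -280.,  168.])]
tool_pot [array([ 489., -331.,   -2.])]
metal_bottle [array([446., 361.,   4.])]
wood_rib [array([747., 218.,  -1.])]
```

View pics/side_lid.png

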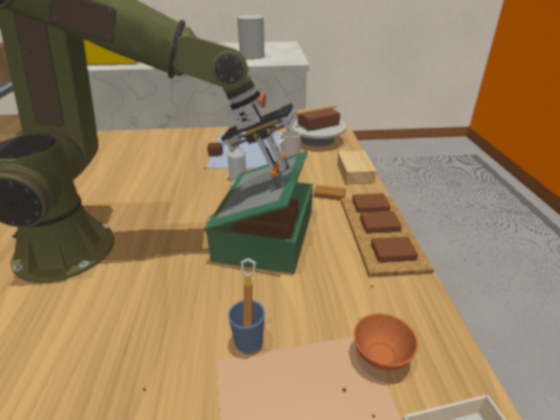

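The lid stands open at about 0.43 rad, with the gripper on its bar at (280,170). The tool stands loop up in the pot at (248,310), and the block at (330,192) hasn't moved.

```bash
python3 -c "
from cell import manip
print(manip.sign_off())"
```

```text
the job is handed in; nothing more can be done
None
```

The job is done and handed in at about 26 s. The loop tool is standing in the blue pot and the gripper is holding the lid just below its balance point.

- **Tool:** I lifted it off the lid, stood it in the pot handle down and loop up, and let go. In the last picture it leans against the rim, and the pot is within about 3 mm of where it started.
- **Lid:** I gripped the orange bar and raised the lid along its hinge arc to about 0.70 rad, past the 0.58 balance point. I then eased it back and held it.
    - **Angle:** At the end the lid measured 0.438 rad from the arm's position and 0.435 and 0.432 from the two cameras' depth. That is about 0.145 below balance.
    - **Force and grip:** The wrist force was about 5 N, and the grip was firm on the bar.
- **Bottle and block:** Both were found within about 3 mm of their first positions, which is within the detection error.

**Disagreements:** The side camera's estimate from the handle point gave 0.456 rad, slightly higher than the others but still in the allowed band. Its lid detection failed once, while the lid was at about 0.18 rad. Nothing else failed or disagreed.

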